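# Hold the dusting stencil over the glazed cake

### The job

I want to dust the cake in the square white dish with icing sugar. First turn the dial on the steel sugar shaker to its middle mark (half open, 45 degrees) and leave the shaker standing where it is; then pick up the steel stencil by its wooden handle, carry it over whatever stands in the way and hold it still inside the rim of the dish, level, centred and square with the dish, about 8 mm above the cake, and finish while still holding it there. Nothing may touch the cake, because its glaze is wet, and the dish and the other things round about stay where they are.

Things in the scene. Friction and masses are not known exactly. Their poses are not given: they have to be found in the camera images.
- dish: Square white ceramic baking dish, loose, about 1 kg with the cake. Outside 132 x 132 mm, 55 mm high, walls 6 mm, inside 120 x 120 mm; two lug handles stick out 13 mm at the rim on its +y and -y sides. Origin: centre of its underside; x and y along its sides, z up.
- cake: Dark chocolate cake with a wet flat glaze that fills the dish; fixed in it. Its top is 38 mm above the dish's underside, 17 mm below the rim. Origin: centre of the cake's underside, axes as the dish.
- cake_top (a point): Point in the middle of the cake's top surface, 38 mm above the dish's underside; axes as the dish.
- stencil: Dusting stencil, loose, 0.14 kg, lying flat: square steel plate 96 x 96 x 2 mm with a pierced flower, and a wooden handle along its -x on a steel crank that rises from the plate at x = -46 mm. Wood from x = -72 to -168 mm, 18 mm wide (y), 16 mm high, its underside 25.5 mm above the plate's underside, so it passes over the dish's rim. Origin: centre of the plate's underside, z up.
- stencil_center (a point): Centre of the stencil plate's underside, axes as the stencil.
- stencil_grip (a point): Point inside the wooden handle where it is best gripped: stencil x = -115 mm, y = 0, 33.5 mm above the plate's underside. The fingers close along the stencil's y on 18 mm of wood.
- shaker: Round steel icing-sugar shaker, loose, 74 mm across, 124 mm high over all, 0.5 kg; black collar (top 96 mm up) with three white dots: the smallest (shut) at the shaker's +x, the middle one (half open) 45 degrees on, counter-clockwise from above, the largest (fully open) at its +y. Origin: centre of its underside, z up.
- dial_grip (a point): Point on the dial's axis, 118 mm above the shaker's underside, in the bar that turns the dial: black, upright, 44 mm long, 12 mm thick, standing 23 mm high on the dial's steel disc (57 mm across, its top at 101 mm; the bar's top at 124 mm). x runs along the bar to the end with the white pointer line, y across the bar; it turns with the dial.
- shaker_dial (a joint): Opening of the shaker's dial, rad, from 0 (pointer at the smallest dot, shut) to 1.571 (pointer at the largest dot, fully open); 0.785 is the middle dot, half open. Grows counter-clockwise seen from above. It turns with light friction (0.02 N m) and stays where it is left.
- pepper_mill: The turned wooden pepper mill near the work, loose, 58 mm across, 150 mm high; origin at the centre of its underside. To be left alone.
- salt_shaker: Glass salt shaker with a grey top, loose, 44 mm across, 90 mm high; origin at the centre of its underside. To be left alone.
- kitchen_timer: Round kitchen timer with a black dial, loose, 89 mm across, 48 mm high, behind the work; origin at the centre of its underside. To be left alone.
Not all that is in view belongs to the job. Leave any blue look-alike of the stencil alone.

How it is judged:
By the outcome, as a careful person would: the job done as asked, in the order asked, and still so for the second after the job is handed in, while the arm keeps its last pose, push and grip.
It also fails if it takes over 59 s, if anything falls off the work surface, if the arm or the gripper's body presses on something with over 40 N, if the wrist force passes 120 N, or if a joint passes its speed limit or range.

### The arm

A 6-joint arm with a two-finger parallel gripper is mounted at the origin on a cart in front of the work surface, level with it; the furniture and walls round the work are solid. World frame = base frame: x ahead of the robot, y to its left, z up, the work surface at z = 0. Lengths are in m, angles in rad, forces in N, time in s.
With the tool pointing down it reaches from about 0.35 to 0.875 m from the base axis. Payload 4.2 kg.
Tool frame: the origin (TCP) lies between the finger pads; the fingertips stand 19 mm ahead of it and the grasp point (between the pads) is the TCP (manip.finger_overhang is the distance from the TCP to the fingertips, in m); z points along the fingers, y is the line along which they close (so a half turn about z gives the same grasp; the last joint's range is limited). The gripper opens to 87 mm and grips with 3 to 60 N. Pads are 19 mm wide; open, the fingers measure 117 mm over their backs; the gripper's body (75 mm by 190 mm) begins 51 mm behind the grasp point.
Start: joints at [-1.012, 0.385, 0.008, 0, -1.194, -0.259], TCP at [0.185, -0.597, 0.242] pointing down, gripper open.
Joint ranges: [-3.14, 3.14], [-1.21, 2.06], [-1.07, 1.41], [-3.16, 2.05], [-2.99, -0.16], [-3.1, 3.1]. Speed limits (rad/s): [2.79, 2.79, 3.14, 3.14, 3.14, 3.14].

### API

Orientations are given as a 3x3 rotation matrix whose columns are the frame's x, y, z axes.
In Python, from bench import telemetry, imaging, manip gives the robot as it stands. The module is installed in compiled form; this text tells all that it offers.
- The arm moves only by the tool servo_tool, never from a script. Its argument "plan" is text: rows parted by semicolons, each of 6 numbers parted by spaces: the shift along the tool's x, y, z in cm, then the turn, a rotation vector about the tool's x, y, z in rad. A call has exactly 5 rows; each row shifts and turns the commanded pose from where the row before left it, along the tool's axes as they then stand; what a row does not reach is not made up. A row lasts 1/8 s, in which the tool goes at most 62.5 mm and 10.7 degrees, less where a joint would pass 70% of its speed; a pose out of reach is approached as far as the arm can. A call with a gripper value outside its range is refused whole. "jaw" is the opening in per cent of the stroke, from 0 (shut) to 100 (fully open), set as the call begins (left out, the last holds). The fingers move at their own pace and stop on an object; "squeeze" is the grip in N (left out, the last holds). Time passes only in rows, so rows that do not move let the fingers close, or fill a call up. It gives the time, the measured TCP pose, the force, the opening and the grip force at its end, in the units of the state.
- telemetry.get_obs(): the state, without advancing time (a new reading comes with each control period).
- imaging.capture(name): name is "scene" or "top"; returns a dict with "image" (384x512x3 uint8, red, green, blue), "depth" (384x512 float32, m along the optical axis (not along the pixel's ray), 0 where there is no reading), "K" (3x3 intrinsics, pixels), "k1" (the pictures are not rectified: a ray, as slopes to the right and down, at radius r is drawn at 1 + k1 r^2 times it, then the intrinsics apply), "R" (3x3) and "t" (3): a world point X has camera coordinates R X + t. Camera axes: x right, y down, z forward; pixel columns grow to the right and rows downward; lengths in m; the calibration is good to about 2 mm. A picture is of the moment at which its call begins.
- manip.close_job(): hands the job in; it is judged then, once.
The state is a dict: "clock": time; "joint_positions": joint angles; "qd": joint speeds; "tau": joint torques, N m; "position": TCP position; "orientation": TCP orientation; "force": force on the tool from outside, world axes, zero at the start; "torque": the same for the moment, N m; "width": finger opening in m; "grip_force": force on a finger pad.
Only numpy, scipy, OpenCV 4.12 (cv2) and the standard library are available. Lean on these libraries where they do the work, as an engineer would, in place of code of your own. Each camera call takes 0.05 s, during which the arm holds its last target. There are 200 camera calls.

## Working session

There is one attempt and no reset: what is moved stays moved. The work goes in short steps, Python scripts to look and compute and a tool call to move; the robot and the scene stay as the last step left them, time stands still between calls to the robot, and variables do not carry over. Pictures are saved under pics/ and viewed, at most 10 in all, crops included, and the job is handed in when it is done.

Besides the shell and the picture viewer there is one more tool, called as name(argument=value, ...) on one line, values as JSON. servo_tool: Moves the arm, as the interface text tells. Its arguments: {"type":"object","properties":{"plan":{"type":"string"},"jaw":{"type":"number"},"squeeze":{"type":"number"}},"required":["plan"]}

```bash
mkdir -p pics
cat > h.py <<'E'
import numpy as np, cv2
from bench import telemetry, imaging, manip
def cap(n):
    c=imaging.capture(n); c['n']=n; return c
def save(c,f,box=None,s=1):
    im=c['image'][:,:,::-1]
    if box: im=im[box[1]:box[3],box[0]:box[2]]
    cv2.imwrite('pics/'+f,cv2.resize(im,None,fx=s,fy=s,interpolation=cv2.INTER_CUBIC))
def rays(c,px):
    K=c['K'];d=np.array([c['k1'],0,0,0,0.])
    px=np.asarray(px,float).reshape(-1,1,2)
    u=cv2.undistortPoints(px,K,d).reshape(-1,2)
    return np.c_[u,np.ones(len(u))]
def on_plane(c,px,z):
    r=rays(c,px)@c['R']; o=-c['R'].T@c['t']
    return o+r*((z-o[2])/r[:,2])[:,None]
def by_depth(c,px):
    px=np.asarray(px).reshape(-1,2)
    d=c['depth'][px[:,1].astype(int),px[:,0].astype(int)]
    return (rays(c,px)*d[:,None]-c['t'])@c['R']
def proj(c,X):
    return cv2.projectPoints(np.asarray(X,float).reshape(-1,1,3),cv2.Rodrigues(c['R'])[0],c['t'].reshape(3,1).astype(float),c['K'],np.array([c['k1'],0,0,0,0.]))[0].reshape(-1,2)
E
python3 - <<'E'
from h import *
o=telemetry.get_obs(); print(o['clock'],o['position'],o['orientation'].round(3) if hasattr(o['orientation'],'round') else o['orientation'],o['width'])
for n in('scene','top'):
    c=cap(n); save(c,n+'0.png',s=1.5); print(n,c['k1'],c['K'][0,0],-c['R'].T@c['t'],c['R'].round(2).tolist())
E
```

```text
0.0 [ 0.18442488 -0.59656588  0.24046071] [[-0.955 -0.295 -0.001]
 [-0.295  0.955  0.002]
 [ 0.     0.002 -1.   ]] 0.08722870369425849
scene -0.13831768622695947 489.40366334179544 [-0.35166888  0.92867473  0.98178297] [[-0.69, -0.72, -0.02], [-0.39, 0.4, -0.83], [0.6, -0.57, -0.56]]
top 0.015012234285654881 438.7427435820399 [0.55541919 0.01897635 1.27527391] [[-0.01, -1.0, -0.0], [-1.0, 0.01, -0.06], [0.06, -0.0, -1.0]]
```

View pics/scene0.png

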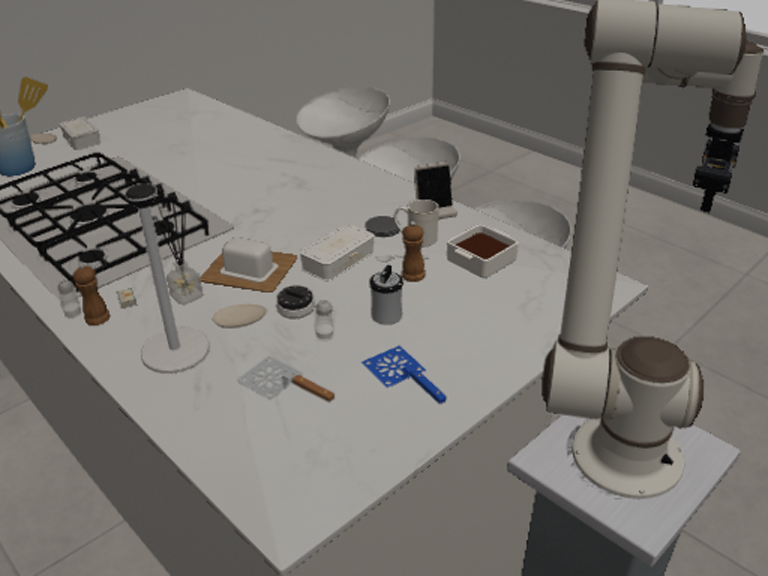

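View pics/top0.png

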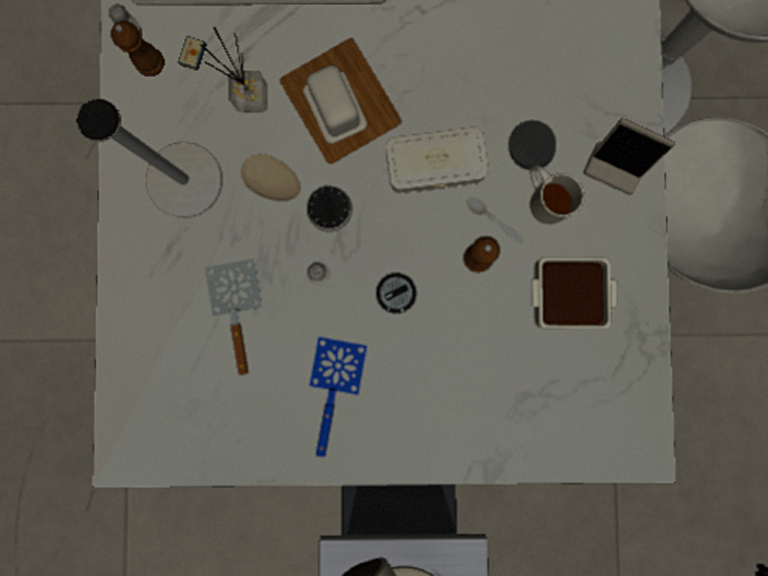

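Top picture (1.5x pixels): the steel stencil's plate is at (234,287), with its wooden handle running to (240,372). The blue look-alike is at (338,365). The sugar shaker is at (397,292), and could be confused with the salt shaker at (317,270) or the timer at (329,207). The dish is at (574,293), not the white box at (437,158). The pepper mill stands at (482,254) and another mill at (140,50). I choose the steel and wood stencil, the shaker with the bar dial, and the dish with the dark cake.

Run:
```python
from h import *
c=cap('top'); im=c['image']; 
a=cv2.resize(im[165:225,232:297],None,fx=6,fy=6,interpolation=cv2.INTER_CUBIC)
b=cv2.resize(im[165:255,125:185],None,fx=4,fy=4,interpolation=cv2.INTER_CUBIC)
M=np.zeros((360,640,3),np.uint8); M[:a.shape[0],:a.shape[1]]=a; M[:b.shape[0],395:395+b.shape[1]]=b
cv2.imwrite('pics/crop1.png',cv2.convertScaleAbs(M[:,:,::-1],alpha=1.6))
hsv=cv2.cvtColor(im,cv2.COLOR_RGB2HSV)
# wooden handle
m=np.zeros(im.shape[:2],np.uint8); m[205:255,145:175]=((hsv[205:255,145:175,1]>110)&(hsv[205:255,145:175,0]<20)).astype(np.uint8)
ys,xs=np.nonzero(m); P=on_plane(c,np.c_[xs,ys],0.0415)[:,:2]
r=cv2.minAreaRect(P.astype(np.float32)); print('handle',r, len(xs)); ctr=P.mean(0); w,v=np.linalg.eigh(np.cov((P-ctr).T)); print(ctr,v[:,1],np.ptp((P-ctr)@v,axis=0))
# dish: cake mask
s=(slice(165,230),slice(350,415))
g=im[s].max(2); 
m=np.zeros(im.shape[:2],np.uint8); m[s]=((hsv[s][...,1]>110)).astype(np.uint8)
cn=max(cv2.findContours(m,0,1)[0],key=cv2.contourArea)[:,0]
P=on_plane(c,cn,0.038)[:,:2]; print('cake',cv2.minAreaRect(P.astype(np.float32)))
# dish depth
d=by_depth(c,[[x,y] for y in range(160,235) for x in range(345,420)])
q=d[(d[:,2]>.047)&(d[:,2]<.065)]; print('rim',cv2.minAreaRect(q[:,:2].astype(np.float32)),q[:,:2].mean(0),len(q))
for nm,(x,y),R,z0,z1 in [('shaker',(264,195),18,.085,.15),('disc',(264,195),18,.112,.14),('mill',(323,168),18,.05,.2),('salt',(211,180),12,.04,.12),('stplate',(155,191),25,.0005,.012)]:
    d=by_depth(c,[[i,j] for j in range(y-R,y+R) for i in range(x-R,x+R)]); q=d[(d[:,2]>z0)&(d[:,2]<z1)]
    if len(q): print(nm,q.mean(0),q.max(0),q.min(0),len(q),cv2.minAreaRect(q[:,:2].astype(np.float32)))
```

```text
handle ((0.5116698145866394, 0.30175188183784485), (0.09171105921268463, 0.01652389205992222), 9.861056327819824) 199
[0.5116228  0.30176632] [-0.98552791 -0.16951324] [0.01660625 0.09172802]
cake ((0.6114199757575989, -0.32487383484840393), (0.1125534176826477, 0.11637884378433228), 88.76764678955078)
rim ((0.6134374141693115, -0.3229703903198242), (0.15558107197284698, 0.13140869140625), 89.50689697265625) [ 0.61481237 -0.32309388] 627
shaker [0.61323316 0.00811678 0.1016666 ] [0.6500315  0.04335387 0.12786287] [ 0.57714237 -0.02694254  0.08960142] 584 ((0.6135894656181335, 0.008383769541978836), (0.07065059244632721, 0.07049928605556488), 44.47344207763672)
disc [0.61310672 0.00771644 0.12337342] [0.62649352 0.02701187 0.12786287] [ 0.60043892 -0.01261545  0.11982925] 74 ((0.6131790280342102, 0.007786909118294716), (0.010686767287552357, 0.043431635946035385), 26.161001205444336)
mill [ 0.68385131 -0.14735529  0.12410171] [ 0.71040405 -0.12647341  0.152253  ] [ 0.66218227 -0.17433865  0.0500159 ] 331 ((0.6862084269523621, -0.15024760365486145), (0.047651421278715134, 0.0479043647646904), 88.15333557128906)
salt [0.65243378 0.15009403 0.07663291] [0.67529798 0.1735266  0.09478619] [0.63527447 0.13396601 0.04025635] 162 ((0.6526598930358887, 0.15282991528511047), (0.03546222671866417, 0.03835596144199371), 41.106082916259766)
stplate [0.63297673 0.32633593 0.00270534] [0.70425043 0.39742532 0.00883157] [5.60598796e-01 2.53533154e-01 5.02189472e-04] 1180 ((0.6324523091316223, 0.32563185691833496), (0.14458222687244415, 0.14274367690086365), 89.56644439697266)
```

View pics/crop1.png

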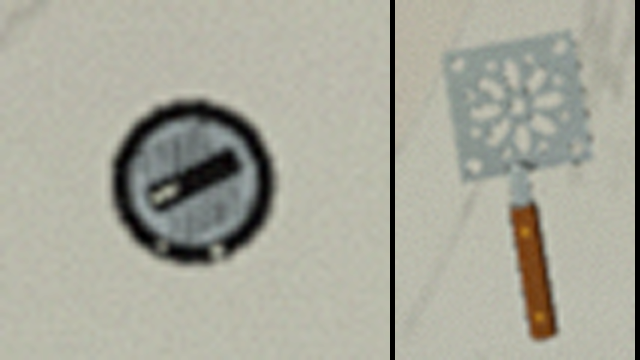

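The crop confirms both choices: the steel stencil with a brown handle, and the shaker. The pointer is at the lower-left end of the bar at (165,194), with collar dots at (162,246) and (217,252). The dial is therefore at or near shut, the middle dot is the first one and the largest is the second.

```bash
cat >> h.py <<'E'
def yaw(): 
    o=telemetry.get_obs(); R=np.array(o['orientation']); return np.array(o['position']),R
def plan(p,yw,n,way=None):
    """rows (cm, rad) from the current pose to position p with tool y at world angle yw (deg), tool down"""
    from scipy.spatial.transform import Rotation as S
    x,R=yaw(); a=np.radians(yw); y=np.array([np.cos(a),np.sin(a),0]); z=np.array([0,0,-1.]); T=np.c_[np.cross(y,z),y,z]
    y0=np.degrees(np.arctan2(R[1,1],R[0,1])); rv=(S.from_matrix(R.T@T)).as_rotvec(); 
    step=S.from_rotvec(rv/n); d=(np.array(p)-x)/n; C=R.copy(); L=[]
    for i in range(n):
        s=C.T@d*100; L.append(' '.join('%.2f'%v for v in s)+' '+' '.join('%.3f'%v for v in rv/n)); C=C@step.as_matrix()
    print('at',x.round(4),'yaw',y0.round(2),'turn deg',np.degrees(rv).round(1))
    for i in range(0,n,5): print('; '.join(L[i:i+5]))
E
python3 - <<'E'
from h import *
c=cap('top'); im=c['image']; g=im.max(2).astype(int)
s=np.mgrid[170:222,238:290]; 
# collar outer edge: contour of non-white blob by depth
px=np.c_[s[1].ravel(),s[0].ravel()]
d=by_depth(c,px); top=(d[:,2]>.088)
m=np.zeros(g.shape,np.uint8); m[px[top,1],px[top,0]]=1
m2=np.zeros(g.shape,np.uint8); m2[px[:,1],px[:,0]]=(g[px[:,1],px[:,0]]<70)
cn=max(cv2.findContours(m2,0,1)[0],key=cv2.contourArea)[:,0]
e=on_plane(c,cn,.096)[:,:2]; print('collar',cv2.minEnclosingCircle(e.astype(np.float32)),e.mean(0), cv2.fitEllipse(e.astype(np.float32)))
cen=np.array(cv2.fitEllipse(e.astype(np.float32))[0])
P=on_plane(c,px,.096)[:,:2]; r=np.linalg.norm(P-cen,axis=1)
ang=np.degrees(np.arctan2(*(P-cen)[:,::-1].T)); v=g[px[:,1],px[:,0]]
ring=(r>.029)&(r<.036)
for a in range(-180,180,7):
    k=ring&(ang>=a)&(ang<a+7); print(a,v[k].max() if k.any() else '',end=' | ')
print()
for lo,hi in((-50,-5),(-5,40),(-95,-50)):
    k=ring&(ang>lo)&(ang<hi); w=np.clip(v[k]-60,0,None).astype(float); q=(P[k]*w[:,None]).sum(0)/w.sum(); print('dot',q,np.degrees(np.arctan2(*(q-cen)[::-1])),w.sum())
# bar
Q=on_plane(c,px,.124)[:,:2]; 
for t in(45,60,75):
    k=(v<t)&(np.linalg.norm(Q-cen,axis=1)<.023); 
    if k.sum()<8: continue
    q=Q[k]; w,V=np.linalg.eigh(np.cov((q-q.mean(0)).T)); print('bar',k.sum(),q.mean(0),np.degrees(np.arctan2(V[1,1],V[0,1])),np.sqrt(w))
d=by_depth(c,px); q=d[d[:,2]>.115][:,:2]; w,V=np.linalg.eigh(np.cov((q-q.mean(0)).T)); print('bar depth',q.mean(0),np.degrees(np.arctan2(V[1,1],V[0,1])))
plan([.613,.008,.22],203,15)
E
```

```text
collar ((0.6124290823936462, 0.009211616590619087), 0.03684905916452408) [0.61112693 0.00852066] ((0.612734317779541, 0.009070275351405144), (0.06993844360113144, 0.07082918286323547), 35.97272491455078)
-180 44 | -173 30 | -166 97 | -159 57 | -152 60 | -145 39 | -138 37 | -131 43 | -124 22 | -117 47 | -110 30 | -103 16 | -96 56 | -89 57 | -82 20 | -75 56 | -68 27 | -61 58 | -54 28 | -47 26 | -40 47 | -33 20 | -26 40 | -19 64 | -12 37 | -5 44 | 2 40 | 9 61 | 16 27 | 23 41 | 30 63 | 37 41 | 44 43 | 51 60 | 58 45 | 65 22 | 72 45 | 79 48 | 86 19 | 93 44 | 100 41 | 107 30 | 114 43 | 121 33 | 128 20 | 135 22 | 142 46 | 149 64 | 156 60 | 163 12 | 170 37 | 177  | 
dot [ 6.47132800e-01 -6.44141945e-05] -14.871936474461302 4.0
dot [0.64328507 0.02691864] 30.29432904630011 4.0
dot [nan nan] nan 0.0
bar 55 [0.61291058 0.00691716] 116.02493400384606 [0.00332907 0.01115423]
bar 74 [0.61293288 0.00768905] 115.79536475661448 [0.00409138 0.01132819]
bar 112 [0.61297984 0.0084238 ] 120.15991778554208 [0.00739733 0.01185719]
bar depth [0.60450319 0.00919255] 160.85073231706812
at [ 0.1845 -0.5968  0.2408] yaw 107.17 turn deg [  0.1   0.1 -95.8]
-3.92 3.01 0.14 0.000 0.000 -0.112; -4.23 2.55 0.14 0.000 0.000 -0.112; -4.49 2.07 0.14 0.000 0.000 -0.112; -4.69 1.56 0.14 0.000 0.000 -0.112; -4.83 1.02 0.14 0.000 0.000 -0.112
-4.92 0.48 0.14 0.000 0.000 -0.112; -4.94 -0.07 0.14 0.000 0.000 -0.112; -4.90 -0.62 0.14 0.000 0.000 -0.112; -4.80 -1.16 0.14 0.000 0.000 -0.112; -4.64 -1.69 0.14 0.000 0.000 -0.112
-4.43 -2.20 0.14 0.000 0.000 -0.112; -4.16 -2.67 0.14 0.000 0.000 -0.112; -3.83 -3.12 0.14 0.000 0.000 -0.112; -3.46 -3.53 0.14 0.000 0.000 -0.112; -3.05 -3.89 0.14 0.000 0.000 -0.112<stdin>:19: RuntimeWarning: invalid value encountered in divide
```

Run:
```python
from h import *
C=[cap('top') for _ in range(8)]; c=C[0]; v=np.mean([k['image'].astype(float) for k in C],0).mean(2)
big=cv2.resize(v[170:222,238:290].astype(np.float32),None,fx=8,fy=8,interpolation=cv2.INTER_CUBIC)
s=np.mgrid[0:big.shape[0],0:big.shape[1]]; px=np.c_[s[1].ravel()/8+238-.4375,s[0].ravel()/8+170-.4375]; v=big.ravel()
A=on_plane(c,px,.096)[:,:2]; B=on_plane(c,px,.124)[:,:2]
dk=(v<55).reshape(big.shape).astype(np.uint8)
cn=max(cv2.findContours(dk,0,1)[0],key=cv2.contourArea)[:,0]
e=A.reshape(*big.shape,2)[cn[:,1],cn[:,0]]; el=cv2.fitEllipse(e.astype(np.float32)); cen=np.array(el[0]); print('collar',el)
r=np.linalg.norm(A-cen,axis=1); ang=np.degrees(np.arctan2(A[:,1]-cen[1],A[:,0]-cen[0]))%360
for lo,hi in((95,130),(135,175),(178,220)):
    k=(r>.030)&(r<.0355)&(ang>lo)&(ang<hi); w=np.clip(v[k]-np.percentile(v[k],60),0,None); q=(A[k]*w[:,None]).sum(0)/w.sum()
    j=w>0.5*w.max(); q2=A[k][j].mean(0); f=lambda q:np.degrees(np.arctan2(q[1]-cen[1],q[0]-cen[0]))%360
    print('dot',f(q),f(q2),v[k].max(),j.sum())
rb=np.linalg.norm(B-cen,axis=1)
for t in(35,45,55):
    k=(v<t)&(rb<.0235); q=B[k]; w,V=np.linalg.eigh(np.cov((q-q.mean(0)).T)); a=V[:,1]*np.sign(V[1,1]); print('bar',q.mean(0),np.degrees(np.arctan2(a[1],a[0])),np.sqrt(12*w))
k=(v>80)&(rb<.021)&(abs((B-cen)@[-a[1],a[0]])<.005)&((B-cen)@a>0); q=B[k].mean(0); print('pointer',q,np.degrees(np.arctan2(*(q-cen)[::-1])))
```

```text
collar ((0.6124316453933716, 0.00912661012262106), (0.0670706108212471, 0.06710749864578247), 142.2767791748047)
dot 112.62106034590421 113.06924026261193 52.834145 106
dot 153.9240023225985 153.7408400484942 66.23366 207
dot 198.79440342438627 198.71617072181962 98.45115 214
bar [0.6133179 0.0061102] 117.38105372454963 [0.01137183 0.03604001]
bar [0.61306849 0.00687206] 116.67929888591597 [0.01245562 0.03820546]
bar [0.61288313 0.00744556] 116.40560354261822 [0.01349941 0.03998909]
pointer [0.60623009 0.021697  ] 116.25927739819583
```

servo_tool(plan="-3.92 3.01 0.14 0 0 -0.112; -4.23 2.55 0.14 0 0 -0.112; -4.49 2.07 0.14 0 0 -0.112; -4.69 1.56 0.14 0 0 -0.112; -4.83 1.02 0.14 0 0 -0.112", jaw=60, squeeze=5)

```text
clock: 1.23
position: [0.328, -0.3941, 0.2348]
orientation: [[-0.65, -0.76, 0.001], [-0.76, 0.65, -0.0], [-0.0, -0.001, -1.0]]
force: [0.3, -0.1, -0.4]
width: 0.0532
grip_force: 0.0
```

servo_tool(plan="-4.92 0.48 0.14 0 0 -0.112; -4.94 -0.07 0.14 0 0 -0.112; -4.90 -0.62 0.14 0 0 -0.112; -4.80 -1.16 0.14 0 0 -0.112; -4.64 -1.69 0.14 0 0 -0.112")

```text
clock: 1.85
position: [0.4701, -0.1918, 0.2279]
orientation: [[-0.147, -0.989, 0.001], [-0.989, 0.147, -0.0], [0.0, -0.001, -1.0]]
force: [0.6, -0.5, 0.7]
width: 0.0525
grip_force: 0.0
```

servo_tool(plan="-4.43 -2.20 0.14 0 0 -0.112; -4.16 -2.67 0.14 0 0 -0.112; -3.83 -3.12 0.14 0 0 -0.112; -3.46 -3.53 0.14 0 0 -0.112; -3.05 -3.89 0.14 0 0 -0.112")

```text
clock: 2.48
position: [0.6117, 0.0107, 0.2207]
orientation: [[0.401, -0.916, 0.0], [-0.916, -0.401, -0.0], [0.0, -0.0, -1.0]]
force: [0.3, -0.7, -0.2]
width: 0.052
grip_force: 0.0
```

Run:
```python
from h import *
plan([.6126,.0090,.124],206.5,5)
```

```text
at [0.6117 0.0107 0.2207] yaw -156.34 turn deg [-0.  -0.  -2.8]
0.04 -0.00 1.93 -0.000 -0.000 -0.010; 0.04 -0.00 1.93 -0.000 -0.000 -0.010; 0.04 -0.00 1.93 -0.000 -0.000 -0.010; 0.04 -0.00 1.93 -0.000 -0.000 -0.010; 0.04 -0.00 1.93 -0.000 -0.000 -0.010
```

servo_tool(plan="0.04 0 2.2 0 0 -0.01; 0.04 0 2.2 0 0 -0.01; 0.04 0 2.2 0 0 -0.01; 0.04 0 1.9 0 0 -0.01; 0.04 0 1.15 0 0 -0.01", jaw=40)

```text
clock: 3.1
position: [0.6114, 0.0073, 0.123]
orientation: [[0.443, -0.896, -0.001], [-0.896, -0.443, -0.0], [-0.0, 0.001, -1.0]]
force: [0.5, -0.0, 0.2]
width: 0.0349
grip_force: 0.0
```

servo_tool(plan="0 0 0 0 0 0; 0 0 0 0 0 0; 0 0 0 0 0 0; 0 0 0 0 0 0; 0 0 0 0 0 0", jaw=20)

```text
clock: 3.72
position: [0.6118, 0.0074, 0.1244]
orientation: [[0.443, -0.897, 0.0], [-0.897, -0.443, 0.0], [0.0, -0.0, -1.0]]
force: [0.1, 0.2, -1.0]
width: 0.0178
grip_force: 0.0
```

Run:
```python
from h import *
plan([.6126,.0090,.124],206.5,1)
c=cap('scene'); save(c,'sc1.png',(215,150,315,230),6)
```

```text
at [0.6118 0.0074 0.1244] yaw -153.7 turn deg [-0.  -0.  -0.2]
-0.11 -0.14 0.04 -0.000 -0.000 -0.004
```

View pics/sc1.png

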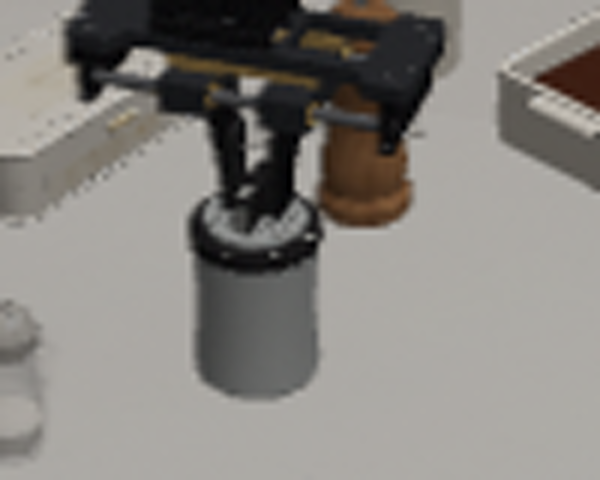

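The fingers straddle the bar of the shaker at crop (258,190), and nothing has been displaced. I'll correct by about 1 mm and close.

servo_tool(plan="-0.06 -0.12 0 0 0 0; 0 0 0 0 0 0; 0 0 0 0 0 0; 0 0 0 0 0 0; 0 0 0 0 0 0", jaw=5, squeeze=5)

```text
clock: 4.4
position: [0.6123, 0.0084, 0.124]
orientation: [[0.443, -0.897, -0.0], [-0.897, -0.443, -0.0], [-0.0, 0.0, -1.0]]
force: [-2.0, -0.9, 1.4]
width: 0.0119
grip_force: 5.0
```

servo_tool(plan="0 0 0 0 0 0; 0 0 0 0 0 0; 0 0 0 0 0 0; 0 0 0 0 0 0; 0 0 0 0 0 0")

```text
clock: 5.03
position: [0.6125, 0.0085, 0.1241]
orientation: [[0.443, -0.896, -0.0], [-0.896, -0.443, -0.0], [-0.0, 0.0, -1.0]]
force: [-1.8, -1.0, 1.9]
width: 0.012
grip_force: 5.0
```

Run:
```python
from h import *
o=telemetry.get_obs();print(o['force'],o['torque'],o['width'],o['grip_force']); plan([.6126,.0090,.124],243.8,1)
```

```text
[-1.81882885 -1.0010475   1.91076347] [-0.22031601  0.71511324  0.00880538] 0.012004273898131584 5.000477582216263
at [0.6125 0.0085 0.1241] yaw -153.7 turn deg [  0.    0.  -37.5]
-0.04 -0.04 0.01 0.000 0.000 -0.655
```

servo_tool(plan="0 0.06 0 0 0 -0.04; 0 0 0 0 0 -0.07; 0 0 0 0 0 -0.07; 0 0 0 0 0 -0.07; 0 0 0 0 0 -0.08")

```text
clock: 5.65
position: [0.6126, 0.0086, 0.124]
orientation: [[0.711, -0.703, 0.001], [-0.703, -0.711, 0.001], [0.001, -0.002, -1.0]]
force: [-0.8, 0.1, 0.8]
width: 0.0118
grip_force: 5.0
```

servo_tool(plan="0 0 0 0 0 -0.08; 0 0 0 0 0 -0.08; 0 0 0 0 0 -0.08; 0 0 0 0 0 -0.085; 0 0 0 0 0 0")

```text
clock: 6.28
position: [0.6128, 0.0089, 0.1241]
orientation: [[0.897, -0.442, 0.002], [-0.442, -0.897, 0.001], [0.001, -0.002, -1.0]]
force: [0.8, 1.2, 0.2]
width: 0.0125
grip_force: 5.0
```

Run:
```python
from h import *
o=telemetry.get_obs();print(o['force'],o['torque'],o['width'],o['grip_force']); plan([.6126,.0090,.124],243.8,1)
```

```text
[0.84871644 1.23716291 0.20073083] [0.3415073  0.07070947 0.03169629] 0.012474783911767063 4.998962581157684
at [0.6128 0.0089 0.1241] yaw -116.21 turn deg [-0.1 -0.1 -0. ]
-0.02 -0.00 0.01 -0.002 -0.001 -0.000
```

servo_tool(plan="0 0 0 0 0 0; 0 0 0 0 0 0; 0 0 0 0 0 0; 0 0 -1 0 0 0; 0 0 -2 0 0 0", jaw=35)

```text
clock: 6.9
position: [0.6116, 0.008, 0.1542]
orientation: [[0.897, -0.441, -0.002], [-0.441, -0.897, -0.0], [-0.001, 0.001, -1.0]]
force: [0.2, -0.4, -0.3]
width: 0.0301
grip_force: 0.0
```

Run:
```python
from h import *
x,R=yaw(); print(x)
plan([.5165,.3026,.20],279.8,10)
```

```text
[0.61162085 0.00803484 0.15415516]
at [0.6116 0.008  0.1542] yaw -116.19 turn deg [  0.    0.1 -36. ]
-2.15 -2.22 -0.46 0.000 0.000 -0.063; -2.01 -2.35 -0.46 0.000 0.000 -0.063; -1.86 -2.48 -0.46 0.000 0.000 -0.063; -1.70 -2.59 -0.46 0.000 0.000 -0.063; -1.53 -2.69 -0.46 0.000 0.000 -0.063
-1.36 -2.78 -0.46 0.000 0.000 -0.063; -1.18 -2.86 -0.46 0.000 0.000 -0.063; -1.00 -2.93 -0.46 0.000 0.000 -0.063; -0.82 -2.99 -0.46 0.000 0.000 -0.063; -0.63 -3.03 -0.46 0.000 0.000 -0.063
```

servo_tool(plan="-2.15 -2.22 -2 0 0 -0.063; -2.01 -2.35 -1.6 0 0 -0.063; -1.86 -2.48 -1 0 0 -0.063; -1.70 -2.59 0 0 0 -0.063; -1.53 -2.69 0 0 0 -0.063")

```text
clock: 7.52
position: [0.5642, 0.1564, 0.2013]
orientation: [[0.99, -0.139, 0.002], [-0.139, -0.99, 0.001], [0.001, -0.001, -1.0]]
force: [0.5, 0.4, 0.4]
width: 0.0301
grip_force: 0.0
```

servo_tool(plan="-1.36 -2.78 0 0 0 -0.063; -1.18 -2.86 0 0 0 -0.063; -1.0 -2.93 0 0 0 -0.063; -0.82 -2.99 0 0 0 -0.063; -0.63 -3.03 0 0 0 -0.063")

```text
clock: 8.15
position: [0.5164, 0.3037, 0.201]
orientation: [[0.985, 0.174, 0.001], [0.174, -0.985, 0.001], [0.001, -0.001, -1.0]]
force: [0.6, 0.5, 0.4]
width: 0.0304
grip_force: 0.0
```

Run:
```python
from h import *
C=[cap('top') for _ in range(8)]; c=C[0]; m=np.mean([k['image'].astype(float) for k in C],0); v=m.mean(2)
c['image']=np.clip(m*1.6,0,255).astype(np.uint8); save(c,'dial2.png',(232,165,297,225),6)
big=cv2.resize(v[170:222,238:290].astype(np.float32),None,fx=8,fy=8,interpolation=cv2.INTER_CUBIC)
s=np.mgrid[0:big.shape[0],0:big.shape[1]]; px=np.c_[s[1].ravel()/8+238-.4375,s[0].ravel()/8+170-.4375]; v=big.ravel()
A=on_plane(c,px,.096)[:,:2]; B=on_plane(c,px,.124)[:,:2]
dk=(v<55).reshape(big.shape).astype(np.uint8)
cn=max(cv2.findContours(dk,0,1)[0],key=cv2.contourArea)[:,0]
e=A.reshape(*big.shape,2)[cn[:,1],cn[:,0]]; el=cv2.fitEllipse(e.astype(np.float32)); cen=np.array(el[0]); print('collar',el)
r=np.linalg.norm(A-cen,axis=1); ang=np.degrees(np.arctan2(A[:,1]-cen[1],A[:,0]-cen[0]))%360
for lo,hi in((95,125),(135,175),(178,220)):
    k=(r>.030)&(r<.0355)&(ang>lo)&(ang<hi); w=np.clip(v[k]-np.percentile(v[k],60),0,None); j=w>0.5*w.max(); q=A[k][j].mean(0)
    print('dot',np.degrees(np.arctan2(q[1]-cen[1],q[0]-cen[0]))%360,v[k].max())
rb=np.linalg.norm(B-cen,axis=1)
for t in(35,45,55):
    k=(v<t)&(rb<.0235); q=B[k]; w,V=np.linalg.eigh(np.cov((q-q.mean(0)).T)); a=V[:,1]*np.sign(V[1,1]); print('bar',q.mean(0),np.degrees(np.arctan2(a[1],a[0])),np.sqrt(12*w))
plan([.5165,.3026,.20],279.8,1)
```

```text
collar ((0.6125941276550293, 0.009082889184355736), (0.06686142832040787, 0.06698989868164062), 6.729283809661865)
dot 110.29152447534159 54.03841
dot 153.84979494981923 70.60027
dot 198.49578184194186 103.14721
bar [0.61595154 0.00712164] 153.93035236259144 [0.00973843 0.03449262]
bar [0.6138723  0.00818758] 153.40265132727956 [0.01099251 0.0399147 ]
bar [0.61289004 0.00868576] 153.18730707383574 [0.01188532 0.04222223]
at [0.5169 0.3018 0.2003] yaw -80.16 turn deg [-0. -0.  0.]
-0.03 -0.08 0.03 -0.000 -0.000 0.001
```

View pics/dial2.png

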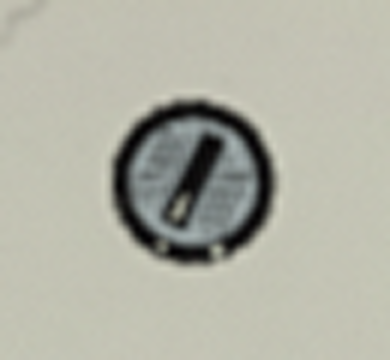

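The pointer at (178,208) now lines up with the middle dot at (162,246), and the shaker has not moved. Next I go down to the stencil handle.

servo_tool(plan="0 -0.08 3.4 0 0 0; 0 0 3.4 0 0 0; 0 0 3.4 0 0 0; 0 0 3.4 0 0 0; 0 0 2 0 0 0")

```text
clock: 9.18
position: [0.5162, 0.3021, 0.0423]
orientation: [[0.985, 0.171, -0.002], [0.171, -0.985, -0.002], [-0.002, 0.001, -1.0]]
force: [0.2, -0.0, 0.2]
width: 0.0304
grip_force: 0.0
```

servo_tool(plan="0 0 1 0 0 0; 0 0 0.05 0 0 0; 0 0 0 0 0 0; 0 0 0 0 0 0; 0 0 0 0 0 0")

```text
clock: 9.8
position: [0.5167, 0.3038, 0.0343]
orientation: [[0.985, 0.172, 0.001], [0.172, -0.985, 0.001], [0.001, -0.001, -1.0]]
force: [1.2, -0.0, 0.1]
width: 0.0306
grip_force: 0.0
```

Run:
```python
from h import *
plan([.5165,.3026,.0335],279.8,1)
c=cap('scene'); save(c,'st1.png',(150,215,250,290),6)
```

```text
at [0.5167 0.3038 0.0343] yaw -80.07 turn deg [-0.  -0.1  0.1]
-0.04 0.11 0.07 -0.001 -0.001 0.002
```

View pics/st1.png

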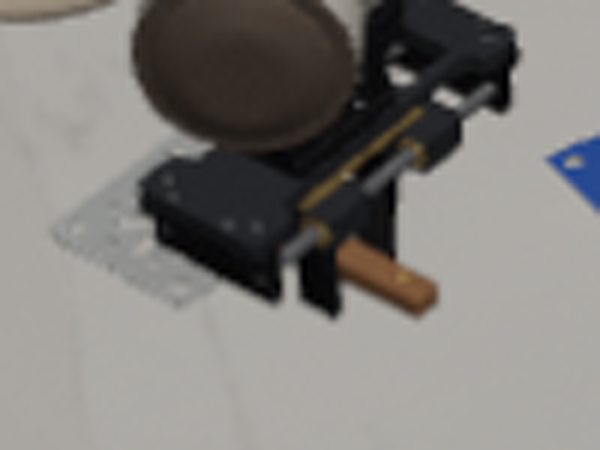

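The handle (tip at (425,300)) lies between the fingers (roughly (320,280) and (385,225)). I'll close on it and lift.

servo_tool(plan="-0.03 0.08 0.08 0 0 0; 0 0 0 0 0 0; 0 0 0 0 0 0; 0 0 0 0 0 0; 0 0 0 0 0 0", jaw=5, squeeze=15)

```text
clock: 10.48
position: [0.5163, 0.3027, 0.0327]
orientation: [[0.985, 0.172, -0.0], [0.172, -0.985, -0.0], [-0.0, 0.0, -1.0]]
force: [-0.8, 0.3, -0.2]
width: 0.0182
grip_force: 14.9
```

servo_tool(plan="0 0 0 0 0 0; 0 0 0 0 0 0; 0 0 -0.3 0 0 0; 0 0 -0.7 0 0 0; 0 0 -1 0 0 0", squeeze=45)

```text
clock: 11.1
position: [0.5161, 0.3024, 0.0531]
orientation: [[0.985, 0.172, -0.001], [0.172, -0.985, -0.001], [-0.001, 0.001, -1.0]]
force: [0.1, 0.4, -2.7]
width: 0.0171
grip_force: 44.9
```

servo_tool(plan="0 0 -2.5 0 0 0; 0 0 -4 0 0 0; 0 0 -5 0 0 0; 0 0 -5 0 0 0; 0 0 -3 0 0 0")

```text
clock: 11.72
position: [0.5168, 0.3029, 0.2519]
orientation: [[0.985, 0.172, 0.004], [0.172, -0.985, 0.003], [0.004, -0.003, -1.0]]
force: [-0.3, 0.0, -2.7]
width: 0.0174
grip_force: 44.9
```

Run:
```python
from h import *
o=telemetry.get_obs();print(o['force'],o['torque'],o['width'],o['grip_force']); plan([.5,-.0,.235],275,10)
```

```text
[-0.34613282  0.01392231 -2.70575331] [-0.13167621  0.22249379 -0.04835784] 0.017401386119627382 44.88081872463226
at [0.5168 0.3029 0.2519] yaw -80.07 turn deg [-0.2 -0.2  4.9]
-0.69 2.96 0.16 -0.000 -0.000 0.009; -0.66 2.96 0.16 -0.000 -0.000 0.009; -0.64 2.97 0.16 -0.000 -0.000 0.009; -0.61 2.97 0.16 -0.000 -0.000 0.009; -0.59 2.98 0.16 -0.000 -0.000 0.009
-0.56 2.98 0.16 -0.000 -0.000 0.009; -0.53 2.99 0.16 -0.000 -0.000 0.009; -0.51 2.99 0.17 -0.000 -0.000 0.009; -0.48 3.00 0.17 -0.000 -0.000 0.009; -0.46 3.00 0.17 -0.000 -0.000 0.009
```

servo_tool(plan="-0.69 2.96 0.16 0 0 0.009; -0.66 2.96 0.16 0 0 0.009; -0.64 2.97 0.16 0 0 0.009; -0.61 2.97 0.16 0 0 0.009; -0.59 2.98 0.16 0 0 0.009")

```text
clock: 12.35
position: [0.5072, 0.1499, 0.2404]
orientation: [[0.992, 0.128, 0.0], [0.128, -0.992, 0.0], [0.0, -0.0, -1.0]]
force: [0.1, 0.3, -1.0]
width: 0.0174
grip_force: 44.9
```

servo_tool(plan="-0.56 2.98 0.16 0 0 0.009; -0.53 2.99 0.16 0 0 0.009; -0.51 2.99 0.17 0 0 0.009; -0.48 3.0 0.17 0 0 0.009; -0.46 3.0 0.17 0 0 0.009")

```text
clock: 12.98
position: [0.4985, -0.0015, 0.2321]
orientation: [[0.997, 0.083, 0.001], [0.083, -0.997, 0.0], [0.001, -0.0, -1.0]]
force: [-0.3, -0.3, -1.4]
width: 0.0178
grip_force: 44.9
```

Run:
```python
from h import *
C=[cap('top') for _ in range(8)]; c=C[0]
I=np.mean([k['image'].astype(float) for k in C],0); D=np.median([k['depth'] for k in C],0); c['depth']=D
px=np.array([[x,y] for y in range(155,240) for x in range(340,425)]); d=by_depth(c,px)
print('table z',np.median(d[(abs(d[:,2])<.02)][:,2]),'cake z',np.median(by_depth(c,[[x,y] for y in range(185,205) for x in range(372,392)])[:,2]))
q=d[(d[:,2]>.049)&(d[:,2]<.065)]; P=on_plane(c,px[(d[:,2]>.049)&(d[:,2]<.065)],.055)[:,:2]
for Q in(q[:,:2],P):
  print('rim rect',cv2.minAreaRect(Q.astype(np.float32)),np.median(q[:,2]),len(q))
big=cv2.resize(I[155:240,340:425].astype(np.float32),None,fx=8,fy=8,interpolation=cv2.INTER_CUBIC)
sat=1-big.min(2)/np.maximum(big.max(2),1); m=((sat>.35)&(big.max(2)<110)).astype(np.uint8)
cn=max(cv2.findContours(m,0,1)[0],key=cv2.contourArea)[:,0]/8.+[340-.4375,155-.4375]
for z in(.055,.038):
  e=on_plane(c,cn,z)[:,:2]; print(z,cv2.minAreaRect(e.astype(np.float32)), 'x',np.percentile(e[:,0],[5,95]),'y',np.percentile(e[:,1],[5,95]))
b=cv2.resize(np.clip(I[150:245,330:430]*1.5,0,255).astype(np.uint8),None,fx=6,fy=6,interpolation=cv2.INTER_CUBIC); cv2.imwrite('pics/dish.png',b[:,:,::-1])
```

```text
table z -6.664323639570301e-05 cake z 0.0380436509813562
rim rect ((0.613317608833313, -0.32272157073020935), (0.15389437973499298, 0.13115467131137848), 89.47065734863281) 0.0537019079351642 602
rim rect ((0.6131899356842041, -0.32163119316101074), (0.15334805846214294, 0.1308610737323761), 89.53909301757812) 0.0537019079351642 602
0.055 ((0.6112679839134216, -0.3199116885662079), (0.11332198232412338, 0.11687759310007095), 89.54302215576172) x [0.55300438 0.66960072] y [-0.37612034 -0.26360842]
0.038 ((0.6120458245277405, -0.32463282346725464), (0.11490069329738617, 0.11850588768720627), 89.54322814941406) x [0.55297074 0.67119141] y [-0.38162455 -0.26754519]
```

View pics/dish.png

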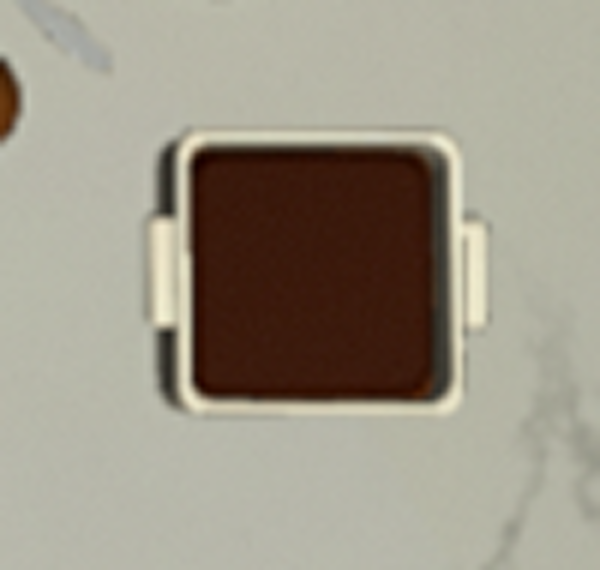

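The rim shows clearly: outer edges at crop columns 177 and 463 and rows 130 and 414, with lugs left and right. It is square to the world to within about -0.5°.

Run:
```python
from h import *
c=cap('top'); I=c['image']
x0,y0=330,150
P=on_plane(c,[[x0+177/6-.42,y0+272/6-.42],[x0+463/6-.42,y0+272/6-.42],[x0+320/6-.42,y0+130/6-.42],[x0+320/6-.42,y0+414/6-.42]],.055)
print(P[:,:2], P[:2].mean(0),P[2:].mean(0))
plan([.497,-.3216,.225],269.54,10)
```

```text
[[ 0.61232124 -0.25656495]
 [ 0.61132513 -0.38878777]
 [ 0.67790928 -0.32431834]
 [ 0.54616239 -0.32110714]] [ 0.61182319 -0.32267636  0.055     ] [ 0.61203583 -0.32271274  0.055     ]
at [4.990e-01 3.000e-04 2.316e-01] yaw -85.16 turn deg [-0.  -0.   5.3]
-0.29 3.21 0.07 -0.000 -0.000 0.009; -0.26 3.21 0.07 -0.000 -0.000 0.009; -0.23 3.21 0.07 -0.000 -0.000 0.009; -0.20 3.21 0.07 -0.000 -0.000 0.009; -0.17 3.21 0.07 -0.000 -0.000 0.009
-0.14 3.22 0.07 -0.000 -0.000 0.009; -0.11 3.22 0.07 -0.000 -0.000 0.009; -0.08 3.22 0.07 -0.000 -0.000 0.009; -0.05 3.22 0.07 -0.000 -0.000 0.009; -0.02 3.22 0.07 -0.000 -0.000 0.009
```

Dish centre (0.612, -0.3227), widths 132.2/131.7 mm, as expected.

servo_tool(plan="-0.29 3.21 0 0 0 0.009; -0.26 3.21 0 0 0 0.009; -0.23 3.21 0 0 0 0.009; -0.2 3.21 0 0 0 0.009; -0.17 3.21 0 0 0 0.009")

```text
clock: 14.05
position: [0.4981, -0.1618, 0.2315]
orientation: [[0.999, 0.039, 0.0], [0.039, -0.999, -0.0], [0.0, 0.0, -1.0]]
force: [-0.3, 0.6, -2.2]
width: 0.0176
grip_force: 44.9
```

servo_tool(plan="-0.14 3.22 0 0 0 0.009; -0.11 3.22 0 0 0 0.009; -0.08 3.22 0 0 0 0.009; -0.05 3.22 0 0 0 0.009; -0.02 3.22 0 0 0 0.009")

```text
clock: 14.68
position: [0.4976, -0.323, 0.2313]
orientation: [[1.0, -0.006, -0.0], [-0.006, -1.0, -0.0], [-0.0, 0.0, -1.0]]
force: [1.4, 0.3, -2.6]
width: 0.0174
grip_force: 44.9
```

servo_tool(plan="0 0 3.2 0 0 0; 0 0 3.2 0 0 0; 0 0 2.5 0 0 0; 0 0 1.3 0 0 0; 0 0 0 0 0 0")

```text
clock: 15.3
position: [0.4971, -0.322, 0.1288]
orientation: [[1.0, -0.006, -0.002], [-0.006, -1.0, 0.0], [-0.002, -0.0, -1.0]]
force: [0.4, 0.0, -1.6]
width: 0.0176
grip_force: 44.9
```

```bash
cat > st.py <<'E'
from h import *
def stencil(pic=None):
    C=[cap('top') for _ in range(8)]; c=C[0]; I=np.mean([k['image'].astype(float) for k in C],0); c['depth']=np.median([k['depth'] for k in C],0)
    x,R=yaw(); zp=x[2]-.0327+.002
    px=np.array([[a,b] for b in range(150,240) for a in range(335,430)]); d=by_depth(c,px)
    k=(abs(d[:,2]-zp)<.008); q=d[k]
    ctr=x[:2]+[.115,0]; k2=(abs(q[:,:2]-ctr)<.047).all(1); Q=q[k2]
    A=np.c_[Q[:,:2]-ctr,np.ones(len(Q))]; s=np.linalg.lstsq(A,Q[:,2],rcond=None)[0]
    for _ in range(3):
        r=Q[:,2]-A@s; g=abs(r)<2*r.std()+1e-6; s=np.linalg.lstsq(A[g],Q[g,2],rcond=None)[0]
    print('tcp',x,'expected top z',zp,'plate fit slope deg',np.degrees(s[:2]),'z',s[2],len(Q))
    m=np.zeros(I.shape[:2],np.uint8); pk=px[k]; m[pk[:,1],pk[:,0]]=1; m=cv2.morphologyEx(m,cv2.MORPH_OPEN,np.ones((3,3),np.uint8))
    ys,xs=np.nonzero(m); r=on_plane(c,np.c_[xs,ys],zp)[:,:2]; print('rect',cv2.minAreaRect(r.astype(np.float32)))
    if pic: cv2.imwrite('pics/'+pic,cv2.resize(np.clip(I[150:245,330:430]*1.5,0,255).astype(np.uint8),None,fx=6,fy=6,interpolation=cv2.INTER_CUBIC)[:,:,::-1])
    return c,I
E
python3 -c "
from st import *
stencil('hov.png'); plan([.497,-.3216,.132],269.54,1)"
```

```text
tcp [ 0.49742773 -0.32249668  0.1301824 ] expected top z 0.09948240153220927 plate fit slope deg [-0.57097356 -0.02931018] z 0.09878304987489542 773
rect ((0.6162629127502441, -0.3234941363334656), (0.09581190347671509, 0.09391859173774719), 89.54497528076172)
at [ 0.4974 -0.3225  0.1302] yaw -90.39 turn deg [ 0.  -0.1  0.1]
-0.04 -0.09 -0.18 0.000 -0.001 0.001
```

View pics/hov.png

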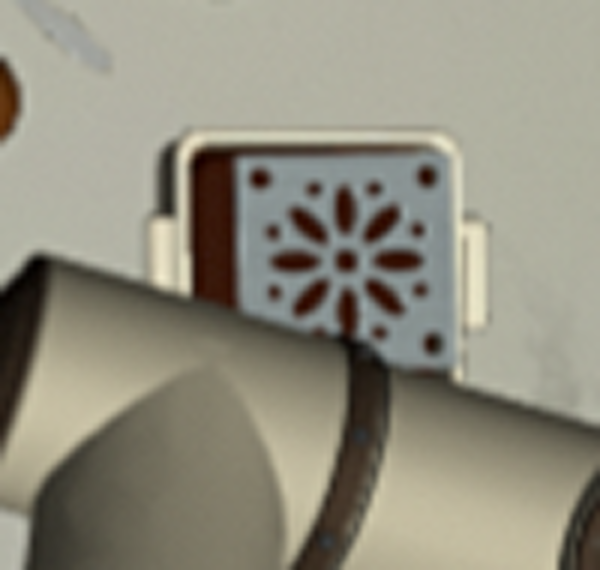

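The plate hangs over the dish, with its centre hole at crop (346,261) and corner holes at (260,178), (427,176) and (432,343). Now for its centre and yaw from the holes.

Run:
```python
from st import *
c,I=stencil()
ox,oy=330,150
big=cv2.resize(I[oy:oy+95,ox:ox+100].astype(np.float32),None,fx=8,fy=8,interpolation=cv2.INTER_CUBIC)
m=(big[:,:,2]<big[:,:,0]*0.9+0).astype(np.uint8)
W=[]
for u,v in((346,261),(260,178),(427,176),(432,343)):
    u,v=u*8//6,v*8//6; r=22
    w=np.zeros(m.shape,np.float32); pt=big[v-r:v+r,u-r:u+r].mean(2); w=np.clip(np.percentile(pt,85)-12-pt,0,None)
    mo=cv2.moments(w); p=[(u-r+mo['m10']/mo['m00'])/8+ox-.4375,(v-r+mo['m01']/mo['m00'])/8+oy-.4375]
    W.append(on_plane(c,[p],.0988)[0,:2])
W=np.array(W); print(W.round(4)); print('diag centre',W[[1,3]].mean(0),'yaw from top pair',np.degrees(np.arctan2(*(W[1]-W[2])[[0,1]]*[-1,1])),'right pair',np.degrees(np.arctan2(*(W[2]-W[3])[::-1])),np.linalg.norm(W[1]-W[2]))
```

```text
tcp [ 0.4971334  -0.32239389  0.12942612] expected top z 0.09872611576958015 plate fit slope deg [-0.59051661 -0.08250549] z 0.09797281673742028 771
rect ((0.6167945265769958, -0.32295337319374084), (0.0937284305691719, 0.09430812299251556), 88.70822143554688)
[[ 0.6141 -0.3222]
 [ 0.651  -0.2844]
 [ 0.6519 -0.3588]
 [ 0.577  -0.3593]]
diag centre [ 0.61396162 -0.32185582] yaw from top pair 0.7343878292269285 right pair 0.3836719783261328 0.07449145895789136
```

servo_tool(plan="-0.12 -0.06 0 0 0.005 0.008; -0.11 -0.05 0 0 0.005 0.007; 0 0 1.2 0 0 0; 0 0 1.2 0 0 0; 0 0 0.9 0 0 0")

```text
clock: 16.73
position: [0.4947, -0.3211, 0.0949]
orientation: [[1.0, -0.022, 0.008], [-0.022, -1.0, 0.001], [0.008, -0.001, -1.0]]
force: [0.5, -0.3, -1.4]
width: 0.0175
grip_force: 44.9
```

servo_tool(plan="0 0 0 0 0 0; 0 0 0 0 0 0; 0 0 0 0 0 0; 0 0 0 0 0 0; 0 0 0 0 0 0")

```text
clock: 17.35
position: [0.4953, -0.3213, 0.0967]
orientation: [[1.0, -0.022, 0.01], [-0.022, -1.0, -0.0], [0.01, 0.0, -1.0]]
force: [-0.3, 0.3, -2.0]
width: 0.018
grip_force: 44.9
```

```bash
cat >> st.py <<'E'
def holes(c,I,z,ctr):
    """hole centres from image, guesses projected from expected stencil centre"""
    ox,oy=330,150; S=8
    big=cv2.resize(I[oy:oy+95,ox:ox+100].astype(np.float32),None,fx=S,fy=S,interpolation=cv2.INTER_CUBIC)
    W=[]
    for a in((0,0),(.0373,.0373),(.0373,-.0373),(-.0373,-.0373)):
        for it in range(3):
            g=proj(c,[ctr[0]+a[0],ctr[1]+a[1],z])[0] if it==0 else np.array(p)
            u,v=((g-[ox,oy]+.4375)*S).round().astype(int); r=21
            pt=big[v-r:v+r,u-r:u+r].mean(2); w=np.clip(np.percentile(pt,85)-12-pt,0,None); mo=cv2.moments(w)
            p=[(u-r+mo['m10']/mo['m00'])/S+ox-.4375,(v-r+mo['m01']/mo['m00'])/S+oy-.4375]
        W.append(on_plane(c,[p],z)[0,:2])
    W=np.array(W); print(W.round(4).tolist()); t=W[1]-W[2]; s=W[2]-W[3]
    print('centre',W[0],W[[1,3]].mean(0),'yaw',np.degrees([np.arctan2(-t[0],t[1]),np.arctan2(s[1],s[0])]))
E
python3 -c "
from st import *
c,I=stencil('hov2.png'); holes(c,I,yaw()[0][2]-.0313,[.612,-.3227])"
```

```text
tcp [ 0.49517888 -0.32128059  0.09645101] expected top z 0.06575100740909706 plate fit slope deg [0.25373188 0.00544896] z 0.06593893074510868 756
rect ((0.613932192325592, -0.32357048988342285), (0.09594812989234924, 0.09382601827383041), 89.54766845703125)
[[0.6126, -0.3233], [0.6503, -0.2862], [0.6495, -0.3609], [0.5748, -0.3601]]
centre [ 0.61256249 -0.32329274] [ 0.61257089 -0.32314654] yaw [-0.59197165 -0.62504635]
```

View pics/hov2.png

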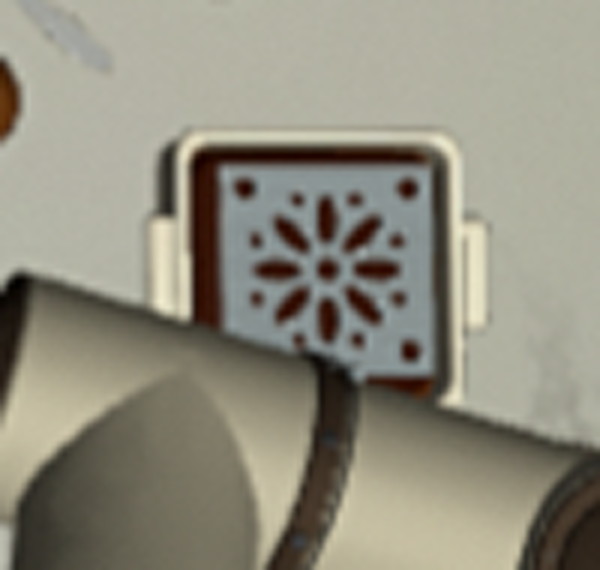

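The plate is now square and centred over the dish, with its centre hole at crop (327,269) and clearance all round. I'll lower it the last 17 mm.

servo_tool(plan="-0.06 -0.05 0.4 0 -0.003 0; 0 0 0.5 0 0 0; 0 0 0.5 0 0 0; 0 0 0.3 0 0 0; 0 0 0 0 0 0")

```text
clock: 18.38
position: [0.4945, -0.3207, 0.079]
orientation: [[1.0, -0.022, 0.006], [-0.022, -1.0, 0.0], [0.006, -0.0, -1.0]]
force: [-0.6, -0.0, -2.4]
width: 0.0172
grip_force: 44.9
```

servo_tool(plan="0 0 0 0 0 0; 0 0 0 0 0 0; 0 0 0 0 0 0; 0 0 0 0 0 0; 0 0 0 0 0 0")

```text
clock: 19.0
position: [0.4948, -0.3208, 0.0795]
orientation: [[1.0, -0.022, 0.007], [-0.022, -1.0, -0.0], [0.007, -0.0, -1.0]]
force: [0.2, 0.6, -1.2]
width: 0.0177
grip_force: 44.9
```

```bash
python3 -c "
from st import *
c,I=stencil('fin.png'); holes(c,I,.048,[.612,-.3227]); o=telemetry.get_obs(); print(o['force'],o['clock'])"
```

```text
tcp [ 0.49476118 -0.32075771  0.07944466] expected top z 0.04874466482757813 plate fit slope deg [-0.10858137 -0.02032823] z 0.04852678458749758 726
rect ((0.6316473484039307, -0.3293749690055847), (0.1598113775253296, 0.1230621486902237), 71.40644073486328)
[[0.6118, -0.3224], [0.6497, -0.285], [0.649, -0.3603], [0.5741, -0.3595]]
centre [ 0.61183456 -0.32239905] [ 0.61188963 -0.32222808] yaw [-0.49371306 -0.61449945]
[ 0.70689803 -0.69704819 -1.3121071 ] 19.4
```

View pics/fin.png

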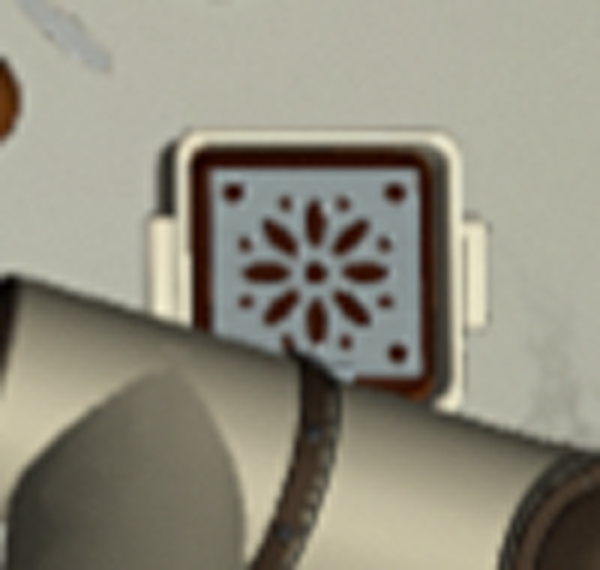

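The plate sits inside the rim with its centre hole at crop (316,272). It is within 0.5 mm of the dish centre, level to 0.1°, about 0.1° off square, and its underside is about 46.5 mm up, so 8.5 mm above the cake. I'm handing in.

```bash
python3 -c "
from bench import manip
print(manip.close_job())"
```

```text
the job is handed in; nothing more can be done
None
```

The job is handed in: the dial points at the middle mark (about 45°) with the shaker still in place, and the arm is holding the stencil level, centred and square inside the dish rim, about 8.5 mm above the cake.

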